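# Set the kiln shelf: pots in order of height from the cone pack

### The arm

A 6-joint arm with a two-finger parallel gripper is mounted at the origin on the work surface. World frame = base frame: x ahead of the robot, y to its left, z up, the work surface at z = 0. Lengths are in mm, angles in rad, forces in N, time in s.
With the tool pointing down it reaches from about 350 to 850 mm from the base axis. Payload 8.1 kg.
Tool frame: the origin (TCP) lies on the centre line of the jaws, within the pads' length; the fingertips stand 19 mm ahead of it and the grasp point (between the pads) is the TCP (env.tcp_to_tips is the z of the fingertips in the tool frame, in mm); z points along the fingers, y is the direction in which the jaws open and shut (so a half turn about z gives the same grasp; the last joint's range is limited). The gripper opens to 85 mm and grips with 20 to 120 N. Pads are 22 mm wide; open, the fingers measure 114 mm over their backs; the gripper's body (76 mm by 85 mm) begins 54 mm behind the grasp point. The pads swing forward as they close: fully open they stand 13 mm farther back than shut.
Start: joints at [1.166, 0.13, 1.488, -0, 1.523, -0.085], TCP at [188.605, 569.591, 250.292] pointing down, gripper open.
Joint ranges: [-2.96, 2.96], [-0.89, 2.26], [0.02, 2.5], [-1.34, 4.48], [0, 2.73], [-2.66, 2.66]. Speed limits (rad/s): [2.39, 2.39, 2.79, 3.14, 3.14, 3.14].

### API

Orientations are given as a rotation vector (axis times angle).
In Python, from rig import env gives the robot as it stands. The module is installed in compiled form; this text tells all that it offers.
- The arm moves only by the shell command python3 -m creep 'ROWS'. ROWS is JSON, a list of rows, each a list of 3 entries, a list of its own where there are three numbers: the closure, from -1 (fully open) to 1 (shut), then the shift along the tool's x, y, z in cm, then the turn, a rotation vector about the tool's x, y, z in degrees. A call has 1 to 8 rows; each row shifts and turns the pose as measured when the row begins, along the tool's axes as they then stand; what a row does not reach is not made up. A row lasts 1/12 s, in which the tool goes at most 41.7 mm and 7.16 degrees, less where a joint would pass 70% of its speed; a pose out of reach is approached as far as the arm can. A call is refused whole if a number of a shift passes 4.17 or a number of a turn 7.16, either way. A call with a gripper value outside its range is refused whole. The fingers move at their own pace and stop on an object; the grip force is fixed at half the most. Time passes only in rows, so rows that do not move let the fingers close. It gives the time, the measured TCP pose, the force and the opening at its end, in the units of the state.
- env.get_state(): the state, without advancing time (a new reading comes with each control period).
- env.grab_frame(name): name is "scene" or "side" or "wrist"; returns a dict with "color" (420x560x3 uint8, red, green, blue), "intrinsics" (3x3 intrinsics, pixels), "distortion" ([k1, k2, p1, p2, k3] as OpenCV has them; the pictures are not rectified), "rvec" (rotation vector, rad) and "tvec" (3), from world to camera coordinates, as OpenCV has them; the wrist camera has in their place "mount" (4x4, takes a point from camera to tool coordinates, whose origin is the TCP and whose axes are the flange's). Camera axes: x right, y down, z forward; pixel columns grow to the right and rows downward; lengths in mm; the calibration is good to about 2 mm. A picture is of the moment at which its call begins: read the wrist's pose just before it. There is no depth.
- env.hand_in(): hands the job in, once; it reports no verdict.
Trained networks look in the newest picture that a camera, given by its name, has taken for a name from the list of things; names that differ only in an ending like _2 or _b are one class to them, and where a whole thing is asked for, a point or a joint stands for the part that bears it (a point fixed in the world has none). Each returns a list of dicts, best first, with "p" (0 to 1); they miss things now and then, are a little off and sometimes report something else, mostly with a low value. They report only what shows in the picture. A call takes as long as a camera call. They do not tell look-alikes from the thing itself.
- env.masks_of(camera, thing): "pixels" (420x560 bool, what is visible of it).
- env.place_of(camera, thing): "position" ([x, y, z] in mm, in world coordinates, good to about 4 mm: a listed point, or the origin of a listed thing).
The state is a dict: "clock": time; "joints": joint angles; "qd": joint speeds; "effort": joint torques, N m; "tool_pos": TCP position; "tool_rot": TCP orientation; "force": force on the tool from outside, world axes, zero at the start; "wrist_torque": the same for the moment, N m; "width": finger opening in mm.
Only numpy, scipy, OpenCV 4.12 (cv2) and the standard library are available. Lean on these libraries where they do the work, as an engineer would, in place of code of your own. Each camera call takes 0.05 s, during which the arm holds its last target. There are 200 camera calls.

### The job

Set the four grey clay pots from the wooden board onto the kiln shelf, one centred on each of the four round setter discs, in order of height: the shortest on the disc next to the cone pack, rising to the tallest at the far end of the row, so that the cones stay in sight of the spy hole. The clay is unfired and brittle, so keep every pot upright, set it down gently instead of dropping it, and let go of it. Leave the cone pack and the little clay pumpkin standing where they are.

Things in the scene. Friction and masses are not known exactly. Their poses are not given: they have to be found in the camera images.
- bowl: Small deep bowl, 45 mm high. Unfired grey clay, open at the top, round about its own z axis (yaw has no meaning). Origin: centre of its underside; z up. Starts standing upright on the wooden ware board. Outside diameter 40 mm at the foot, 54 mm at 12 mm height, 60 mm at 26 mm, 62 mm at the rim; wall about 5 mm; about 0.1 kg. Grips well across the outside close under the rim.
- tumbler: Plain straight cup without handle, 70 mm high. Unfired grey clay, open at the top, round about its own z axis (yaw has no meaning). Origin: centre of its underside; z up. Starts standing upright on the wooden ware board. Outside diameter 44 mm at the foot, 49 mm at 25 mm height, 52 mm from 48 mm height up to the rim; wall about 5 mm; about 0.15 kg.
- jar: High-shouldered jar, 95 mm high. Unfired grey clay, open at the top, round about its own z axis (yaw has no meaning). Origin: centre of its underside; z up. Starts standing upright on the wooden ware board. Outside diameter 42 mm at the foot, 52 mm at 18 mm height, 60 mm at 42 mm, widest 62 mm from 55 to 68 mm height (a good place to grip), then drawn in to a mouth 42 mm across outside; about 0.24 kg.
- bottle: Bottle vase with a narrow neck, 130 mm high. Unfired grey clay, open at the top, round about its own z axis (yaw has no meaning). Origin: centre of its underside; z up. Starts standing upright on the wooden ware board. Body 52 to 54 mm across up to 56 mm height, shoulder to 86 mm, straight neck 26 mm across from 90 to 124 mm height (a good place to grip), lip 28 mm at the top; about 0.26 kg.
- disc_1: Fixed round setter disc of pinkish fired clay, 70 mm across, 6 mm thick, lying flat on the pale kiln shelf. Origin: centre of its underside (a pot standing on it has its underside 6 mm above this origin); z up. It is place 1 of the row of four, counted along the shelf; neighbours are 78 to 98 mm apart. Any pot's foot (40 to 54 mm across) fits on any disc.
- disc_2: Fixed round setter disc of pinkish fired clay, 70 mm across, 6 mm thick, lying flat on the pale kiln shelf. Origin: centre of its underside (a pot standing on it has its underside 6 mm above this origin); z up. It is place 2 of the row of four, counted along the shelf; neighbours are 78 to 98 mm apart. Any pot's foot (40 to 54 mm across) fits on any disc.
- disc_3: Fixed round setter disc of pinkish fired clay, 70 mm across, 6 mm thick, lying flat on the pale kiln shelf. Origin: centre of its underside (a pot standing on it has its underside 6 mm above this origin); z up. It is place 3 of the row of four, counted along the shelf; neighbours are 78 to 98 mm apart. Any pot's foot (40 to 54 mm across) fits on any disc.
- disc_4: Fixed round setter disc of pinkish fired clay, 70 mm across, 6 mm thick, lying flat on the pale kiln shelf. Origin: centre of its underside (a pot standing on it has its underside 6 mm above this origin); z up. It is place 4 of the row of four, counted along the shelf; neighbours are 78 to 98 mm apart. Any pot's foot (40 to 54 mm across) fits on any disc.
- cone_pack: Pyrometric cone pack, loose: a flat clay pat 76 x 28 mm, 12 mm thick, with three thin cream pointed cones standing in it in a row, 66 mm high overall. Stands at one end of the kiln shelf, about 73 mm past either disc_1 or disc_4 (which end changes); an L-shaped test tile, 58 mm high, stands at the other end. Origin: centre of its underside; x along the pat and the row of cones, z up. Not to be moved.
- pumpkin: Little modelled clay pumpkin, loose, about 42 mm across and 44 mm high with its stem, standing on the ware board among the pots (things there stand about 110 mm apart in one row). Origin: centre of its underside; z up. Not to be moved.
There are look-alikes about, which are no part of the job. Leave any purple look-alike of the bowl alone. Leave any purple look-alike of the bottle alone.

How it is judged (in metres and radians):
At the end, for the whole second after the job is handed in: All pots stand released, at rest and upright (0.1 rad), each within 12 mm of its disc's centre and down on it: from the disc beside the cone pack bowl, tumbler, jar, bottle. The cone pack stands within 15 mm and the pumpkin within 20 mm of its starting place (((horizontal distance between cone_pack and disc_1 below 0.15 m and horizontal distance between bowl and disc_1 below 0.012 m and z of bowl in the frame of disc_1 between 0.003 and 0.01 m and horizontal distance between tumbler and disc_2 below 0.012 m and z of tumbler in the frame of disc_2 between 0.003 and 0.01 m and horizontal distance between jar and disc_3 below 0.012 m and z of jar in the frame of disc_3 between 0.003 and 0.01 m and horizontal distance between bottle and disc_4 below 0.012 m and z of bottle in the frame of disc_4 between 0.003 and 0.01 m) or (horizontal distance between cone_pack and disc_4 below 0.15 m and horizontal distance between bowl and disc_4 below 0.012 m and z of bowl in the frame of disc_4 between 0.003 and 0.01 m and horizontal distance between tumbler and disc_3 below 0.012 m and z of tumbler in the frame of disc_3 between 0.003 and 0.01 m and horizontal distance between jar and disc_2 below 0.012 m and z of jar in the frame of disc_2 between 0.003 and 0.01 m and horizontal distance between bottle and disc_1 below 0.012 m and z of bottle in the frame of disc_1 between 0.003 and 0.01 m)) and angle between each of bowl, tumbler, jar, bottle's own z axis and vertical below 0.1 rad and linear speed of each of bowl, tumbler, jar, bottle below 0.02 m/s and contact force between the fingers and bowl below 0.1 N and contact force between the fingers and tumbler below 0.1 N and contact force between the fingers and jar below 0.1 N and contact force between the fingers and bottle below 0.1 N and distance of cone_pack from where it was at the start of the episode below 0.015 m and angle between each of cone_pack, pumpkin's own z axis and vertical below 0.15 rad and distance of pumpkin from where it was at the start of the episode below 0.02 m); the robot touches nothing.
It fails at once if a pot is dropped or knocked: it moves faster than 0.5 m/s while no finger touches it (a free fall of more than about 12 mm) ((linear speed of bowl above 0.5 m/s and contact force between the fingers and bowl below 0.02 N) or (linear speed of tumbler above 0.5 m/s and contact force between the fingers and tumbler below 0.02 N) or (linear speed of jar above 0.5 m/s and contact force between the fingers and jar below 0.02 N) or (linear speed of bottle above 0.5 m/s and contact force between the fingers and bottle below 0.02 N)).
It fails at once if a pot is tipped by more than 0.6 rad (angle between any of bowl, tumbler, jar, bottle's own z axis and vertical above 0.6 rad).
It fails at once if the cone pack is pushed more than 15 mm or knocked over (distance of cone_pack from where it was at the start of the episode above 0.015 m or angle between cone_pack's own z axis and vertical above 0.5 rad).
It fails at once if the pumpkin is pushed more than 20 mm or knocked over (distance of pumpkin from where it was at the start of the episode above 0.02 m or angle between pumpkin's own z axis and vertical above 0.5 rad).
It also fails if it takes over 106 s, if anything falls off the work surface, if the arm or the gripper's body presses on something with over 40 N, if the wrist force passes 120 N, or if a joint passes its speed limit or range.

## Working session

There is one attempt and no reset: what is moved stays moved. The work goes in short steps, Python scripts to look and compute and a shell command to move; the robot and the scene stay as the last step left them, time stands still between calls to the robot, and variables do not carry over. Pictures are saved under pics/ and viewed, about 12 in all and at most 16, crops included, and the job is handed in when it is done.

```bash
mkdir -p pics
python3 - <<'E'
from rig import env
import cv2,numpy as np
s=env.get_state();print(s)
for c in("scene","side"):
    f=env.grab_frame(c);cv2.imwrite(f"pics/{c}0.png",f["color"][:,:,::-1])
    for t in("bowl","tumbler","jar","bottle","disc_1","cone_pack","pumpkin"):
        print(c,t,[(round(d["p"],2),np.round(d["position"]).tolist()) for d in env.place_of(c,t)])
E
```

```text
{'clock': 0.0, 'joints': array([ 1.16559705e+00,  1.31169105e-01,  1.48933215e+00, -1.03051814e-05,
        1.52296164e+00, -8.53823822e-02]), 'qd': array([-0.00067184,  0.00037635, -0.00042982, -0.00086063, -0.00106811,
        0.00138183]), 'effort': array([-1.42778888e-03, -5.69384551e+01, -5.00552917e+01, -5.07595832e-04,
        1.48698053e-02,  1.40208246e-05]), 'tool_pos': array([188.40015614, 569.10094044, 249.21060644]), 'tool_rot': array([-5.00157253e-01, -3.10107212e+00,  2.85335415e-03]), 'force': array([-0.14494537, -0.13100381, -0.07849027]), 'wrist_torque': array([ 0.03367974, -0.00885374, -0.01034638]), 'width': 85.2677097890527}
scene bowl [(0.74, [630.0, -213.0, 12.0]), (0.57, [702.0, -385.0, 1.0])]
scene tumbler [(0.69, [639.0, 108.0, 12.0])]
scene jar [(0.78, [637.0, -114.0, 16.0])]
scene bottle [(0.81, [507.0, 329.0, -3.0]), (0.61, [652.0, 209.0, 12.0])]
scene disc_1 [(0.8, [456.0, 67.0, 13.0]), (0.69, [445.0, -109.0, 17.0]), (0.68, [449.0, -24.0, 17.0])]
scene cone_pack [(0.69, [466.0, 228.0, 14.0])]
scene pumpkin [(0.75, [648.0, 4.0, 9.0])]
side bowl [(0.87, [704.0, -389.0, -2.0]), (0.57, [634.0, -214.0, 12.0])]
side tumbler []
side jar [(0.75, [640.0, -112.0, 11.0])]
side bottle [(0.89, [504.0, 329.0, 2.0]), (0.76, [650.0, 208.0, 14.0]), (0.44, [453.0, 156.0, 15.0])]
side disc_1 [(0.95, [448.0, -24.0, 18.0]), (0.92, [454.0, 157.0, 16.0]), (0.73, [445.0, -108.0, 16.0]), (0.67, [453.0, 66.0, 15.0])]
side cone_pack [(0.85, [468.0, 223.0, 15.0])]
side pumpkin [(0.68, [650.0, 6.0, 14.0])]
```

View pics/scene0.png

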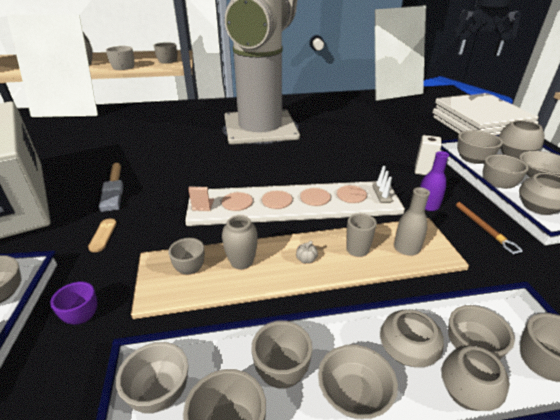

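View pics/side0.png

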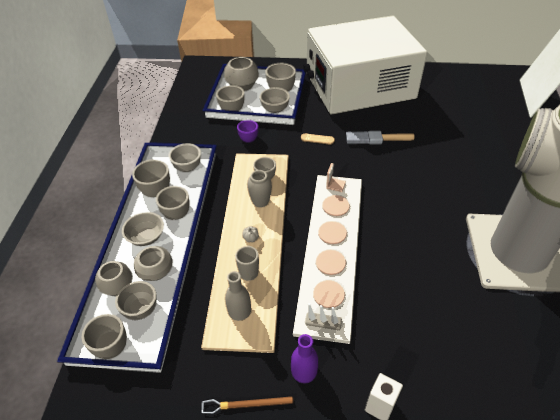

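The scene view has cones at the right end of the shelf (pixel 385,187) by the disc at y≈157. The board, left to right, has the bowl (187,255), jar (240,243), pumpkin (307,253), tumbler (360,235) and bottle (411,223). The purple bottle and purple bowl are decoys. Target discs by y: bowl 157, tumbler 66, jar −24, bottle −109.

I turn the jaws along x (across the rows) while moving in.

```bash
python3 -m creep '[[-1,[-4,0,0],[0,0,7.1]],[-1,[-4,0,0],[0,0,7.1]],[-1,[-4,0,0],[0,0,7.1]],[-1,[-4,0,0],[0,0,7.1]],[-1,[-4,0,0],[0,0,7.1]],[-1,[-4,0,0],[0,0,7.1]],[-1,[-4,0,0],[0,0,7.1]],[-1,[-4,0,0],[0,0,7.1]]]'; python3 -m creep '[[-1,[-4,0,0],[0,0,7.1]],[-1,[-4,0,0],[0,0,7.1]],[-1,[0,0,0],[0,0,0]]]'
cat > h.py <<'E'
from rig import env
import cv2,numpy as np
from scipy.spatial.transform import Rotation as R
def pose():
    s=env.get_state();T=np.eye(4);T[:3,:3]=R.from_rotvec(s["tool_rot"]).as_matrix();T[:3,3]=s["tool_pos"];return T,s
def rep(tgt=None):
    T,s=pose();y=T[:3,1]
    print("t",round(s["clock"],2),"pos",np.round(s["tool_pos"],1),"yaw",round(np.degrees(np.arctan2(y[1],y[0])),1),"tilt",np.round(np.degrees(T[:2,2]),1),"F",np.round(s["force"],1),"w",round(s["width"],1))
    if tgt is not None: print("shift cm tool:",np.round(T[:3,:3].T@(np.array(tgt)-T[:3,3])/10,2))
def cam(f,T):
    if "mount" in f: M=np.linalg.inv(T@f["mount"]);return M[:3,:3],M[:3,3]
    return cv2.Rodrigues(np.array(f["rvec"]))[0],np.array(f["tvec"]).ravel()
def topl(f,T,uv,z):
    Rm,t=cam(f,T);p=cv2.undistortPoints(np.array([[uv]],float),f["intrinsics"],np.array(f["distortion"]))[0,0]
    d=Rm.T@np.array([p[0],p[1],1]);c=-Rm.T@t
    return c+d*(z-c[2])/d[2]
def see(c,things,z={}):
    T,s=pose();f=env.grab_frame(c)
    for t in things:
        print(c,t,[(round(d["p"],2),np.round(d["position"],1).tolist()) for d in env.place_of(c,t)])
        if t in z:
            for m in env.masks_of(c,t):
                k=m["pixels"].astype(np.uint8);q=np.argwhere(k)
                print("   mask",round(m["p"],2),q.mean(0)[::-1].round(),len(q),topl(f,T,q.mean(0)[::-1],z[t]).round(1))
    return f,T
E
python3 - <<'E'
from h import *
rep((650,208,250))
for c in("scene","side"): see(c,["disc_1"],{"disc_1":22})
see("side",["bowl","tumbler","jar","bottle"])
E
```

```text
clock: 1.47
tool_pos: [414.9, 357.5, 249.3]
tool_rot: [-1.92, -2.483, -0.004]
force: [1.4, -0.1, 0.1]
width: 85.4
clock: 1.72
tool_pos: [433.5, 270.1, 248.9]
tool_rot: [-2.231, -2.212, -0.003]
force: [-0.0, -0.3, -0.7]
width: 85.3
t 1.72 pos [433.5 270.1 248.9] yaw -0.5 tilt [0.1 0.1] F [-0.  -0.3 -0.7] w 85.3
shift cm tool: [-6.03 21.71 -0.09]
scene disc_1 [(0.97, [457.2, 68.4, 11.8]), (0.94, [455.2, 158.8, 14.8]), (0.82, [441.5, -108.3, 17.2]), (0.57, [449.4, -21.6, 16.3])]
   mask 0.9 [314. 196.] 402 [461.  63.  22.]
   mask 0.82 [351. 193.] 413 [463.5 149.   22. ]
   mask 0.76 [236. 200.] 415 [ 447.6 -113.5   22. ]
   mask 0.75 [276. 199.] 482 [457.1 -23.9  22. ]
side disc_1 [(0.74, [448.5, -22.9, 15.2]), (0.71, [455.4, 155.7, 17.4]), (0.56, [443.6, -110.6, 15.5]), (0.47, [450.0, 63.8, 15.3])]
   mask 0.69 [326. 205.] 87 [ 464.4 -101.2   22. ]
   mask 0.67 [326. 231.] 231 [465.  -13.3  22. ]
   mask 0.61 [333. 268.] 92 [445.6  93.8  22. ]
   mask 0.56 [328. 294.] 681 [456.7 163.4  22. ]
side bowl [(0.79, [702.5, -389.5, -0.8]), (0.55, [635.9, -213.1, 13.2])]
side tumbler [(0.88, [639.7, 108.9, 14.4])]
side jar [(0.94, [638.7, -114.0, 12.1])]
side bottle [(0.9, [649.1, 203.4, 10.3]), (0.79, [504.5, 327.1, 2.7]), (0.37, [449.0, -23.9, 16.8])]
```

```bash
python3 -m creep '[[-1,[-1,4,0],[0,0,0]],[-1,[-1,4,0],[0,0,0]],[-1,[-1,4,0],[0,0,0]],[-1,[-1,4,0],[0,0,0]],[-1,[-1,3,0],[0,0,0]],[-1,[-0.5,2,0],[0,0,0]],[-1,[0,0,0],[0,0,0]]]'
python3 - <<'E'
from h import *
rep((650.5,207,119))
f,T=see("wrist",["bottle","tumbler","disc_1","pumpkin"])
cv2.imwrite("pics/w1.png",f["color"][:,:,::-1])
see("side",["bottle"]);see("scene",["bottle"])
E
```

```text
clock: 2.85
tool_pos: [647.3, 225.2, 244.1]
tool_rot: [-2.198, -2.237, -0.0]
force: [1.1, 0.6, -0.0]
width: 85.4
t 2.85 pos [647.3 225.2 244.1] yaw 1.0 tilt [-0.2  0.2] F [ 1.1  0.6 -0. ] w 85.4
shift cm tool: [-1.87  0.33 12.51]
wrist bottle [(0.82, [501.5, 323.4, -0.0]), (0.81, [644.6, 204.9, 10.8])]
wrist tumbler [(0.72, [638.5, 111.2, 12.9])]
wrist disc_1 [(0.75, [454.6, 69.1, 16.2]), (0.69, [455.4, 157.5, 17.5])]
wrist pumpkin [(0.86, [646.7, 4.5, 14.7])]
side bottle [(0.8, [503.9, 329.6, 1.6]), (0.77, [647.8, 204.1, 8.9]), (0.22, [443.4, -109.5, 14.0])]
scene bottle [(0.69, [505.1, 326.3, -2.4]), (0.58, [650.7, 207.8, 12.5])]
```

View pics/w1.png

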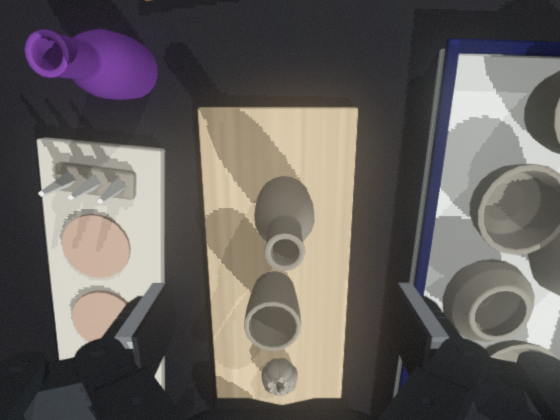

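The wrist view has the bottle lip at (285,251), the tumbler rim at (273,325), and discs A at (96,246) and B at (102,316). I project these onto their known heights.

```bash
python3 - <<'E'
from h import *
T,s=pose();f=env.grab_frame("wrist")
for uv,z in(((285,251),142),((273,325),82),((96,246),22)): print(topl(f,T,uv,z).round(1))
E
python3 -m creep '[[-1,[-1.2,0.1,1],[0,0,0]],[-1,[-0.6,0.1,2],[0,0,0]],[-1,[-0.2,0,2],[0,0,0]],[-1,[0,0,0],[0,0,0]]]'
python3 -c "
from h import *
rep((649,206.5,119))"
```

```text
[647.3 209.4 142. ]
[639.3 111.6  82. ]
[456.  159.7  22. ]
clock: 3.68
tool_pos: [646.5, 206.1, 196.0]
tool_rot: [-2.195, -2.245, -0.009]
force: [-0.9, -0.7, -0.7]
width: 85.0
t 3.68 pos [646.5 206.1 196. ] yaw 1.3 tilt [0.1 0.3] F [-0.9 -0.7 -0.7] w 85.0
shift cm tool: [-0.    0.23  7.7 ]
```

```bash
python3 -m creep '[[-1,[0,0.1,2.5],[0,0,0]],[-1,[0,0.1,2.5],[0,0,0]],[-1,[0,0,2],[0,0,0]],[-1,[0,0,1.2],[0,0,0]],[-1,[0,0,0],[0,0,0]]]'
python3 -c "
from h import *
rep((648.5,207.5,119))"
```

```text
clock: 4.1
tool_pos: [649.4, 203.6, 113.4]
tool_rot: [2.198, 2.245, 0.011]
force: [-0.5, 0.5, -1.1]
width: 85.6
t 4.1 pos [649.4 203.6 113.4] yaw 1.2 tilt [0.3 0.3] F [-0.5  0.5 -1.1] w 85.6
shift cm tool: [ 0.39 -0.08 -0.55]
```

```bash
python3 -m creep '[[-1,[0.4,-0.1,-0.6],[0,0,0]],[-1,[0,0,0],[0,0,0]],[1,[0,0,0],[0,0,0]],[1,[0,0,0],[0,0,0]],[1,[0,0,0],[0,0,0]],[1,[0,0,0],[0,0,0]],[1,[0,0,0],[0,0,0]],[1,[0,0,0],[0,0,0]]]'; python3 -m creep '[[1,[0,0,0],[0,0,0]],[1,[0,0,0],[0,0,0]],[1,[0,0,0],[0,0,0]],[1,[0,0,0],[0,0,0]],[1,[0,0,0],[0,0,0]],[1,[0,0,0],[0,0,0]]]'
python3 -c "
from h import *
rep((444,-109,265))"
```

```text
clock: 4.77
tool_pos: [651.6, 208.8, 128.7]
tool_rot: [2.194, 2.242, 0.024]
force: [-0.2, -0.5, -2.1]
width: 26.2
clock: 5.27
tool_pos: [651.4, 208.7, 128.2]
tool_rot: [2.194, 2.242, 0.023]
force: [-0.4, 0.2, -0.4]
width: 26.1
t 5.27 pos [651.4 208.7 128.2] yaw 1.2 tilt [0.8 0.4] F [-0.4  0.2 -0.4] w 26.1
shift cm tool: [-31.22 -21.23 -14.18]
```

```bash
python3 -m creep '[[1,[0,0,-1],[0,0,0]],[1,[0,0,-2.5],[0,0,0]],[1,[0,0,-3.5],[0,0,0]],[1,[0,0,-3.5],[0,0,0]],[1,[0,0,-2.5],[0,0,0]],[1,[0,0,0],[0,0,0]]]'
python3 -c "
from h import *
rep((444,-109,262))"
```

```text
clock: 5.77
tool_pos: [645.9, 206.7, 259.4]
tool_rot: [-2.196, -2.244, -0.006]
force: [0.5, -0.3, -0.1]
width: 25.9
t 5.77 pos [645.9 206.7 259.4] yaw 1.2 tilt [0.1 0.2] F [ 0.5 -0.3 -0.1] w 25.9
shift cm tool: [-31.13 -20.86  -0.42]
```

```bash
python3 -m creep '[[1,[-1.5,-1,0],[0,0,0]],[1,[-3,-2,0],[0,0,0]],[1,[-3.3,-2.2,0],[0,0,0]],[1,[-3.3,-2.2,0],[0,0,0]],[1,[-3.3,-2.2,0],[0,0,0]],[1,[-3.3,-2.2,0],[0,0,0]],[1,[-3.3,-2.2,0],[0,0,0]],[1,[-3.3,-2.2,0],[0,0,0]]]';python3 -m creep '[[1,[-3,-2,0],[0,0,0]],[1,[-2,-1.4,0],[0,0,0]],[1,[-1,-0.6,0],[0,0,0]],[1,[0,0,0],[0,0,0]],[1,[0,0,0],[0,0,0]]]'
python3 - <<'E'
from h import *
rep((444,-109,170))
f,T=see("scene",["bottle","disc_1"])
f,T=see("wrist",["bottle","disc_1"])
cv2.imwrite("pics/w2.png",f["color"][:,:,::-1])
E
```

```text
clock: 6.43
tool_pos: [484.5, -41.3, 253.7]
tool_rot: [-2.183, -2.255, -0.012]
force: [0.9, -1.3, -2.4]
width: 26.6
clock: 6.85
tool_pos: [437.8, -110.7, 249.3]
tool_rot: [-2.191, -2.244, -0.005]
force: [0.1, -0.2, -1.4]
width: 26.3
t 6.85 pos [ 437.8 -110.7  249.3] yaw 1.4 tilt [-0.1  0.3] F [ 0.1 -0.2 -1.4] w 26.3
shift cm tool: [0.1  0.63 7.93]
scene bottle [(0.82, [436.2, -115.2, 132.2]), (0.79, [503.2, 328.1, -1.3])]
scene disc_1 [(0.92, [449.6, -19.7, 17.8]), (0.69, [443.1, -106.6, 14.9]), (0.68, [456.8, 156.3, 15.8]), (0.61, [456.4, 66.6, 11.9])]
wrist bottle [(0.56, [431.4, -112.3, 133.4])]
wrist disc_1 [(0.71, [449.9, -20.6, 15.3]), (0.59, [440.5, -105.4, 12.5]), (0.5, [637.2, -211.6, 13.1])]
```

View pics/w2.png

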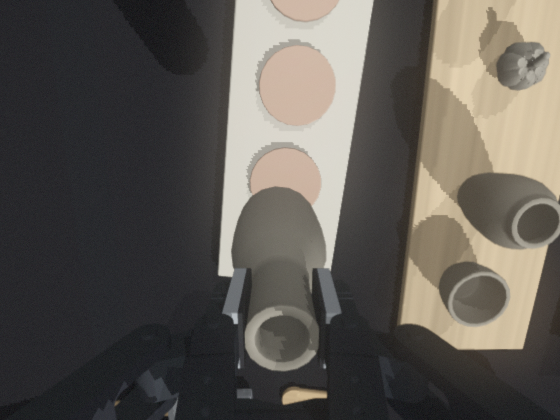

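The bottle hangs upright in the jaws (mouth at 280,337); disc D lies at (285,182), partly behind it. Now I lower it.

```bash
python3 -m creep '[[1,[0.3,0.5,1.5],[0,0,0]],[1,[0,0,2.5],[0,0,0]],[1,[0,0,2.5],[0,0,0]],[1,[0,0,2],[0,0,0]],[1,[0,0,1],[0,0,0]],[1,[0,0,0],[0,0,0]],[1,[0,0,0],[0,0,0]]]'
python3 - <<'E'
from h import *
rep((443,-107.5,138))
see("scene",["bottle"])
see("side",["bottle"])
E
```

```text
clock: 7.73
tool_pos: [447.8, -102.0, 153.6]
tool_rot: [-2.181, -2.26, -0.009]
force: [-0.3, -0.9, -2.3]
width: 25.5
t 7.73 pos [ 447.8 -102.   153.6] yaw 2.0 tilt [0.2 0.3] F [-0.3 -0.9 -2.3] w 25.5
shift cm tool: [-0.54 -0.51  1.55]
scene bottle [(0.75, [501.3, 327.0, -3.9]), (0.58, [447.9, -106.3, 35.7])]
side bottle [(0.76, [445.2, -102.6, 36.9]), (0.68, [505.3, 327.1, 3.6])]
```

```bash
python3 -m creep '[[1,[-0.4,-0.3,0.4],[0,0,0]],[1,[0,0,0.4],[0,0,0]],[1,[0,0,0],[0,0,0]],[1,[0,0,0],[0,0,0]]]'
python3 - <<'E'
from h import *
rep((443,-107.5,138))
E
```

```text
clock: 8.27
tool_pos: [447.6, -108.3, 149.6]
tool_rot: [2.178, 2.254, 0.014]
force: [0.3, 0.4, -1.9]
width: 25.5
t 8.27 pos [ 447.6 -108.3  149.6] yaw 2.0 tilt [0.7 0.1] F [ 0.3  0.4 -1.9] w 25.5
shift cm tool: [ 0.1  -0.47  1.16]
```

```bash
python3 -m creep '[[1,[0,-0.5,0.4],[0,0,0]],[1,[0,0,0.4],[0,0,0]],[1,[0,0,0.2],[0,0,0]],[1,[0,0,0],[0,0,0]],[1,[0,0,0],[0,0,0]]]'
python3 - <<'E'
from h import *
rep((443,-107.5,138))
E
```

```text
clock: 8.68
tool_pos: [442.0, -108.6, 138.4]
tool_rot: [2.178, 2.253, 0.015]
force: [-0.4, 0.3, -2.6]
width: 26.1
t 8.68 pos [ 442.  -108.6  138.4] yaw 1.9 tilt [0.7 0.1] F [-0.4  0.3 -2.6] w 26.1
shift cm tool: [0.11 0.11 0.05]
```

Near contact; I go down in small steps until the force shows it.

```bash
python3 -m creep '[[1,[0,0,0.2],[-0.3,-0.6,0]],[1,[0,0,0],[0,0,0]]]'; python3 -m creep '[[1,[0,0,0.2],[0,0,0]],[1,[0,0,0],[0,0,0]]]'
python3 - <<'E'
from h import *
rep((443,-107.5,138))
see("scene",["bottle"])
see("side",["bottle"])
E
```

```text
clock: 8.85
tool_pos: [442.7, -109.3, 137.5]
tool_rot: [2.169, 2.243, 0.009]
force: [-0.6, -0.5, -1.9]
width: 26.1
clock: 9.02
tool_pos: [444.0, -110.2, 137.8]
tool_rot: [2.166, 2.24, 0.009]
force: [-0.4, 0.2, -1.7]
width: 26.3
t 9.02 pos [ 444.  -110.2  137.8] yaw 1.9 tilt [ 1.3 -0.8] F [-0.4  0.2 -1.7] w 26.3
shift cm tool: [ 0.27 -0.09 -0.03]
scene bottle [(0.77, [503.5, 328.9, -2.9]), (0.64, [443.6, -116.4, 20.3]), (0.56, [649.5, 3.3, 9.0]), (0.53, [455.1, 69.7, 14.4])]
side bottle [(0.85, [503.7, 329.3, -0.3]), (0.64, [441.8, -112.0, 26.1]), (0.23, [650.1, 6.8, 14.7])]
```

```bash
python3 -m creep '[[1,[0.4,0,0],[1.2,0.8,-1]],[1,[0,0,0],[0,0,0]]]'; python3 -m creep '[[1,[0,0,0.3],[0,0,0]],[1,[0,0,0],[0,0,0]]]'; python3 -c "
from h import *
rep((443,-108,135))"
```

```text
clock: 9.38
tool_pos: [444.0, -105.7, 137.5]
tool_rot: [-2.162, -2.279, -0.001]
force: [-0.4, 0.3, -1.6]
width: 25.9
clock: 9.55
tool_pos: [445.4, -106.5, 138.3]
tool_rot: [2.16, 2.279, 0.0]
force: [-0.4, -0.0, -2.5]
width: 25.9
t 9.55 pos [ 445.4 -106.5  138.3] yaw 3.1 tilt [ 0.1 -0.1] F [-0.4 -0.  -2.5] w 25.9
shift cm tool: [-0.13 -0.25  0.33]
```

```bash
python3 -m creep '[[1,[-0.15,-0.2,0.3],[0,0,1]],[1,[0,0,0.3],[0,0,0]]]'; python3 -m creep '[[1,[0,0,0],[0,0,0]],[1,[0,0,0],[0,0,0]]]';python3 -c "
from h import *
rep((443,-108,135))"
```

```text
clock: 9.72
tool_pos: [446.2, -109.1, 137.2]
tool_rot: [2.177, 2.255, 0.004]
force: [-11.0, 2.9, 31.8]
width: 25.7
clock: 9.88
tool_pos: [446.7, -109.3, 138.2]
tool_rot: [2.178, 2.254, 0.005]
force: [-0.8, -0.0, -2.0]
width: 26.0
t 9.88 pos [ 446.7 -109.3  138.2] yaw 1.9 tilt [ 0.4 -0.2] F [-0.8 -0.  -2. ] w 26.0
shift cm tool: [ 0.14 -0.36  0.31]
```

Contact at z≈137 (32 N spike). I nudge −x 4 mm, touch down lightly, and release.

```bash
python3 -m creep '[[1,[0.1,-0.5,-0.2],[0,0,0]],[1,[0,0,0],[0,0,0]],[1,[0,0,0.2],[0,0,0]],[1,[0,0,0],[0,0,0]]]'; python3 -c "
from h import *
rep((443,-108,137))
see('scene',['bottle']);see('side',['bottle'])"
```

```text
clock: 10.22
tool_pos: [440.2, -108.2, 137.3]
tool_rot: [2.181, 2.254, 0.003]
force: [-0.9, 0.5, 1.1]
width: 25.9
t 10.22 pos [ 440.2 -108.2  137.3] yaw 1.9 tilt [ 0.3 -0.1] F [-0.9  0.5  1.1] w 25.9
shift cm tool: [0.01 0.28 0.04]
scene bottle [(0.69, [438.8, -112.2, 22.1]), (0.24, [632.3, -211.7, 10.8])]
side bottle [(0.86, [506.1, 326.3, 3.2]), (0.59, [434.4, -108.5, 20.6])]
```

```bash
python3 -m creep '[[1,[0,0.3,-0.1],[0,0,0]],[1,[0,0,0],[0,0,0]],[1,[0,0,0.2],[0,0,0]],[1,[0,0,0],[0,0,0]]]'; python3 -c "
from h import *
rep((443,-108,137))
see('side',['bottle'])"
```

```text
clock: 10.75
tool_pos: [443.7, -108.6, 137.7]
tool_rot: [2.18, 2.254, 0.002]
force: [-1.1, -0.3, -2.9]
width: 25.7
t 10.75 pos [ 443.7 -108.6  137.7] yaw 1.9 tilt [ 0.3 -0.2] F [-1.1 -0.3 -2.9] w 25.7
shift cm tool: [ 0.06 -0.07  0.07]
side bottle [(0.86, [505.0, 329.6, 2.0]), (0.66, [440.3, -108.3, 23.3])]
```

```bash
python3 -m creep '[[0.3,[0,0,0.1],[0,0,0]],[0,[0,0,0],[0,0,0]],[-0.5,[0,0,0],[0,0,0]],[-1,[0,0,0],[0,0,0]],[-1,[0,0,0],[0,0,0]],[-1,[0,0,0],[0,0,0]],[-1,[0,0,0],[0,0,0]]]'; python3 -c "
from h import *
rep()"
```

```text
clock: 11.43
tool_pos: [442.8, -107.9, 134.2]
tool_rot: [2.182, 2.255, 0.001]
force: [-0.7, -0.7, 0.7]
width: 85.5
t 11.43 pos [ 442.8 -107.9  134.2] yaw 1.9 tilt [ 0.2 -0.1] F [-0.7 -0.7  0.7] w 85.5
```

```bash
python3 -m creep '[[-1,[0,0,-1],[0,0,0]],[-1,[0,0,-2.5],[0,0,0]],[-1,[0,0,-3.5],[0,0,0]],[-1,[0,0,-3],[0,0,0]],[-1,[0,3,-2],[0,0,0]],[-1,[0,4,0],[0,0,0]],[-1,[0,4,0],[0,0,0]],[-1,[0,4,0],[0,0,0]]]';python3 -m creep '[[-1,[0,3.5,0],[0,0,0]],[-1,[0,2,0],[0,0,0]],[-1,[0,0,0],[0,0,0]],[-1,[0,0,0],[0,0,0]]]'
python3 - <<'E'
from h import *
rep((638.5,-113.5,75))
f,T=see('side',['bottle','disc_1','jar']);cv2.imwrite("pics/s2.png",f["color"][:,:,::-1])
f,T=see('scene',['bottle','jar'])
f,T=see('wrist',['bottle','jar','bowl'])
E
```

```text
clock: 12.1
tool_pos: [590.5, -102.6, 266.5]
tool_rot: [2.184, 2.25, 0.003]
force: [-0.7, -0.7, 0.9]
width: 85.3
clock: 12.43
tool_pos: [654.5, -99.8, 269.1]
tool_rot: [2.179, 2.25, 0.007]
force: [-0.5, -0.0, 0.7]
width: 85.4
t 12.43 pos [654.5 -99.8 269.1] yaw 1.8 tilt [ 0.6 -0.2] F [-0.5 -0.   0.7] w 85.4
shift cm tool: [-1.25 -1.84 19.39]
side bottle [(0.82, [503.8, 326.3, 1.1]), (0.69, [441.2, -111.8, 22.7])]
side disc_1 [(0.67, [450.1, 64.5, 13.2]), (0.6, [452.1, 155.2, 15.6]), (0.58, [449.9, -22.1, 13.6]), (0.51, [443.7, -108.4, 13.8])]
side jar [(0.58, [638.8, -113.6, 10.8])]
scene bottle [(0.77, [506.4, 326.1, -1.1])]
scene jar [(0.66, [636.9, -115.9, 14.6])]
wrist bottle [(0.79, [438.7, -113.7, 18.8])]
wrist jar [(0.79, [636.6, -117.9, 11.7])]
wrist bowl [(0.62, [708.0, -386.0, -2.9])]
```

View pics/s2.png

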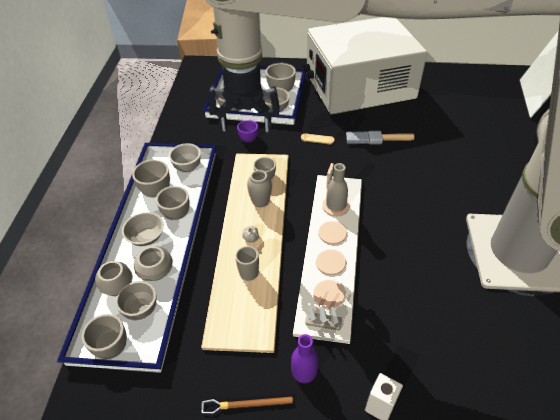

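The bottle stands free on disc D (image 337,190), within about 5 mm of centre. Jar next.

```bash
python3 -m creep '[[-1,[-1.3,-1.6,1],[0,0,0]],[-1,[0,0,3],[0,0,0]],[-1,[0,0,3.5],[0,0,0]],[-1,[0,0,2.5],[0,0,0]],[-1,[0,0,1],[0,0,0]],[-1,[0,0,0],[0,0,0]],[-1,[0,0,0],[0,0,0]]]'
python3 - <<'E'
from h import *
rep((638,-115,75))
E
```

```text
clock: 13.57
tool_pos: [640.0, -115.2, 159.8]
tool_rot: [2.175, 2.244, 0.013]
force: [-0.2, 0.3, -0.4]
width: 85.4
t 13.57 pos [ 640.  -115.2  159.8] yaw 1.8 tilt [ 1.  -0.3] F [-0.2  0.3 -0.4] w 85.4
shift cm tool: [ 0.07 -0.35  8.48]
```

```bash
python3 -m creep '[[-1,[0,-0.2,1],[0.9,0.3,1]],[-1,[0,0,2],[0,0,0]],[-1,[0,0,2],[0,0,0]],[-1,[0,0,2],[0,0,0]],[-1,[0,0,1],[0,0,0]],[-1,[0,0,0],[0,0,0]],[-1,[0,0,0],[0,0,0]]]'
python3 - <<'E'
from h import *
rep((638,-115,75))
E
```

```text
clock: 14.15
tool_pos: [645.8, -117.0, 88.2]
tool_rot: [2.203, 2.221, 0.012]
force: [0.6, -0.5, 0.3]
width: 85.1
t 14.15 pos [ 645.8 -117.    88.2] yaw 0.5 tilt [ 0.8 -0.2] F [ 0.6 -0.5  0.3] w 85.1
shift cm tool: [ 0.21 -0.8   1.31]
```

```bash
python3 -m creep '[[-1,[0.2,-0.7,0],[0.8,0.2,0]],[-1,[0,0,0.6],[0,0,0]],[-1,[0,0,0.6],[0,0,0]],[-1,[0,0,0],[0,0,0]],[-1,[0,0,0],[0,0,0]]]'
python3 - <<'E'
from h import *
rep((638,-115,75))
E
```

```text
clock: 14.57
tool_pos: [641.4, -115.6, 81.0]
tool_rot: [2.209, 2.226, 0.005]
force: [0.3, 0.1, 0.4]
width: 85.3
t 14.57 pos [ 641.4 -115.6   81. ] yaw 0.4 tilt [ 0.4 -0.1] F [0.3 0.1 0.4] w 85.3
shift cm tool: [ 0.06 -0.34  0.6 ]
```

```bash
python3 -m creep '[[-1,[0,-0.3,0.6],[0.4,0,0]],[-1,[0,0,0],[0,0,0]],[0,[0,0,0],[0,0,0]],[1,[0,0,0],[0,0,0]],[1,[0,0,0],[0,0,0]],[1,[0,0,0],[0,0,0]],[1,[0,0,0],[0,0,0]],[1,[0,0,0],[0,0,0]]]';python3 -m creep '[[1,[0,0,0],[0,0,0]],[1,[0,0,0],[0,0,0]],[1,[0,0,0],[0,0,0]]]'
python3 - <<'E'
from h import *
rep((449,-22.5,200))
E
```

```text
clock: 15.23
tool_pos: [638.4, -115.9, 75.6]
tool_rot: [2.212, 2.229, -0.003]
force: [-0.7, 0.1, 1.2]
width: 60.1
clock: 15.48
tool_pos: [638.4, -115.9, 75.6]
tool_rot: [2.212, 2.229, -0.003]
force: [-0.9, -1.3, -0.6]
width: 60.4
t 15.48 pos [ 638.4 -115.9   75.6] yaw 0.4 tilt [-0.  -0.1] F [-0.9 -1.3 -0.6] w 60.4
shift cm tool: [  9.46 -18.87 -12.44]
```

```bash
python3 -m creep '[[1,[0,0,-1],[0,0,0]],[1,[0,0,-2.5],[0,0,0]],[1,[0,0,-3],[0,0,0]],[1,[0.5,0,-2],[0,0,0]],[1,[1.5,-2,-0.5],[0,0,0]],[1,[1.8,-3.3,0],[0,0,0]],[1,[1.8,-3.5,0],[0,0,0]],[1,[1.8,-3.5,0],[0,0,0]]]';python3 -m creep '[[1,[1.2,-3,0],[0,0,0]],[1,[0.3,-2,0],[0,0,0]],[1,[0,-0.5,0],[0,0,0]],[1,[0,0,0],[0,0,0]],[1,[0,0,0],[0,0,0]]]'
python3 - <<'E'
from h import *
rep((449,-22.5,86))
see('side',['jar']);see('scene',['jar']);see('wrist',['jar','disc_1'])
E
```

```text
clock: 16.15
tool_pos: [514.9, -43.4, 171.8]
tool_rot: [2.216, 2.224, -0.002]
force: [-0.6, 0.6, -1.0]
width: 59.8
clock: 16.57
tool_pos: [452.4, -24.5, 173.5]
tool_rot: [2.212, 2.227, 0.001]
force: [0.4, 0.4, -2.6]
width: 60.0
t 16.57 pos [452.4 -24.5 173.5] yaw 0.4 tilt [ 0.1 -0.1] F [ 0.4  0.4 -2.6] w 60.0
shift cm tool: [ 0.22 -0.36  8.75]
side jar [(0.63, [454.6, -23.2, 108.5])]
scene jar [(0.79, [450.9, -25.5, 111.7])]
wrist jar [(0.93, [450.7, -29.5, 114.7])]
wrist disc_1 [(0.93, [452.2, 68.8, 19.3]), (0.71, [451.8, -18.7, 17.8]), (0.33, [447.6, -26.9, 113.2])]
```

```bash
python3 -m creep '[[1,[0.2,-0.3,1],[0,0,0]],[1,[0,0,2],[0,0,0]],[1,[0,0,2],[0,0,0]],[1,[0,0,1.5],[0,0,0]],[1,[0,0,0.5],[0,0,0]],[1,[0,0,0],[0,0,0]],[1,[0,0,0],[0,0,0]]]'
python3 - <<'E'
from h import *
rep((449.5,-22.5,86))
E
```

```text
clock: 17.5
tool_pos: [449.0, -22.5, 96.9]
tool_rot: [-2.215, -2.227, 0.002]
force: [0.1, -0.1, -1.5]
width: 60.3
t 17.5 pos [449.  -22.5  96.9] yaw 0.3 tilt [-0.1 -0. ] F [ 0.1 -0.1 -1.5] w 60.3
shift cm tool: [-0.    0.06  1.09]
```

```bash
python3 -m creep '[[1,[0,0,0.4],[0,0,0]],[1,[0,0,0.3],[0,0,0]],[1,[0,0,0],[0,0,0]],[1,[0,0,0],[0,0,0]]]'; python3 -m creep '[[1,[0,0,0.2],[0,0,0]],[1,[0,0,0],[0,0,0]]]';python3 -m creep '[[1,[0,0,0.2],[0,0,0]],[1,[0,0,0],[0,0,0]]]'
python3 - <<'E'
from h import *
rep((449.5,-22.5,86))
E
```

```text
clock: 17.83
tool_pos: [450.6, -22.7, 91.6]
tool_rot: [2.214, 2.226, 0.001]
force: [0.7, -0.3, -2.8]
width: 60.2
clock: 18.0
tool_pos: [451.4, -22.8, 90.5]
tool_rot: [2.212, 2.225, 0.003]
force: [-1.2, -0.5, -2.6]
width: 60.0
clock: 18.17
tool_pos: [451.9, -22.9, 88.9]
tool_rot: [2.212, 2.224, 0.004]
force: [-0.0, 0.5, -1.9]
width: 60.1
t 18.17 pos [451.9 -22.9  88.9] yaw 0.3 tilt [ 0.3 -0.1] F [-0.   0.5 -1.9] w 60.1
shift cm tool: [ 0.04 -0.24  0.29]
```

```bash
python3 -m creep '[[1,[0,-0.2,0.3],[0.3,0,0]],[1,[0,0,0],[0,0,0]]]';python3 -m creep '[[1,[0,0,0.2],[0,0,0]],[1,[0,0,0],[0,0,0]]]'; python3 -m creep '[[1,[0,0,0.2],[0,0,0]]]'
python3 - <<'E'
from h import *
rep((449.5,-22.5,86))
E
```

```text
clock: 18.33
tool_pos: [449.9, -23.0, 85.8]
tool_rot: [2.214, 2.227, -0.002]
force: [0.5, 0.9, -1.7]
width: 60.1
clock: 18.5
tool_pos: [450.6, -23.1, 84.6]
tool_rot: [2.214, 2.226, -0.001]
force: [-0.4, 0.2, -2.1]
width: 59.9
clock: 18.58
tool_pos: [450.9, -23.3, 84.3]
tool_rot: [2.213, 2.226, -0.002]
force: [-17.2, 0.8, 35.8]
width: 60.2
t 18.58 pos [450.9 -23.3  84.3] yaw 0.3 tilt [ 0.1 -0.1] F [-17.2   0.8  35.8] w 60.2
shift cm tool: [ 0.08 -0.14 -0.17]
```

```bash
python3 -m creep '[[1,[0,0,0],[0,0,0]],[0.5,[0,0,0],[0,0,0]],[0,[0,0,0],[0,0,0]],[-0.5,[0,0,0],[0,0,0]],[-1,[0,0,0],[0,0,0]],[-1,[0,0,0],[0,0,0]],[-1,[0,0,0],[0,0,0]],[-1,[0,0,0],[0,0,0]]]'
python3 - <<'E'
from h import *
rep((639,109,67))
see('side',['jar']);see('scene',['jar'])
E
```

```text
clock: 19.25
tool_pos: [451.5, -23.4, 84.6]
tool_rot: [2.213, 2.225, -0.0]
force: [0.8, -0.1, 0.7]
width: 85.6
t 19.25 pos [451.5 -23.4  84.6] yaw 0.3 tilt [ 0.1 -0.2] F [ 0.8 -0.1  0.7] w 85.6
shift cm tool: [13.14 18.82  1.76]
side jar [(0.81, [451.6, -21.3, 21.8])]
scene jar [(0.87, [451.7, -22.4, 20.8])]
```

```bash
python3 -m creep '[[-1,[0,0,-1],[0,0,0]],[-1,[0,0,-3],[0,0,0]],[-1,[0,0,-3.5],[0,0,0]],[-1,[0.5,0.5,-2],[0,0,0]],[-1,[2,3,0],[0,0,0]],[-1,[2.5,3.5,0],[0,0,0]],[-1,[2.5,3.5,0],[0,0,0]],[-1,[2.5,3.5,0],[0,0,0]]]';python3 -m creep '[[-1,[2,3,0],[0,0,0]],[-1,[0.8,1.5,0],[0,0,0]],[-1,[0,0,0],[0,0,0]],[-1,[0,0,0],[0,0,0]]]'
python3 - <<'E'
from h import *
rep((639,109,68))
see('wrist',['tumbler','pumpkin']);see('scene',['tumbler'])
E
```

```text
clock: 20.12
tool_pos: [586.0, 73.1, 190.4]
tool_rot: [2.218, 2.215, 0.002]
force: [-0.7, -1.2, 0.7]
width: 85.5
clock: 20.45
tool_pos: [638.4, 108.4, 193.7]
tool_rot: [2.212, 2.219, 0.01]
force: [-0.2, -0.3, -0.9]
width: 85.4
t 20.45 pos [638.4 108.4 193.7] yaw 0.2 tilt [ 0.6 -0.1] F [-0.2 -0.3 -0.9] w 85.4
shift cm tool: [ 0.08 -0.07 12.57]
wrist tumbler [(0.59, [638.8, 109.4, 10.4])]
wrist pumpkin [(0.57, [647.8, 6.3, 12.1])]
scene tumbler [(0.87, [639.5, 105.7, 12.4]), (0.29, [456.4, 67.8, 12.9])]
```

```bash
python3 -m creep '[[-1,[0,0,1],[0.5,0,0]],[-1,[0,-0.1,2.5],[0,0,0]],[-1,[0,-0.1,3],[0,0,0]],[-1,[0,-0.1,2.5],[0,0,0]],[-1,[0,0,1],[0,0,0]],[-1,[0,0,0],[0,0,0]],[-1,[0,0,0],[0,0,0]]]'
python3 - <<'E'
from h import *
rep((639,109,68))
E
```

```text
clock: 21.28
tool_pos: [632.7, 103.0, 91.2]
tool_rot: [2.223, 2.215, 0.001]
force: [-0.3, 0.5, 0.1]
width: 85.0
t 21.28 pos [632.7 103.   91.2] yaw -0.2 tilt [ 0.2 -0.1] F [-0.3  0.5  0.1] w 85.0
shift cm tool: [0.6  0.62 2.32]
```

```bash
python3 -m creep '[[-1,[0.5,0.5,0.5],[0,0,0]],[-1,[0,0,0.8],[0,0,0]],[-1,[0,0,0.5],[0,0,0]],[-1,[0,0,0],[0,0,0]],[-1,[0,0,0],[0,0,0]]]'
python3 - <<'E'
from h import *
rep((639,108.5,68))
E
```

```text
clock: 21.7
tool_pos: [641.7, 108.7, 76.9]
tool_rot: [2.22, 2.212, 0.01]
force: [0.8, 0.1, 0.7]
width: 85.4
t 21.7 pos [641.7 108.7  76.9] yaw -0.2 tilt [ 0.6 -0.1] F [0.8 0.1 0.7] w 85.4
shift cm tool: [-0.02 -0.28  0.89]
```

```bash
python3 -m creep '[[-1,[0,-0.3,0.9],[0.5,0,0]],[-1,[0,0,0],[0,0,0]],[0,[0,0,0],[0,0,0]],[1,[0,0,0],[0,0,0]],[1,[0,0,0],[0,0,0]],[1,[0,0,0],[0,0,0]],[1,[0,0,0],[0,0,0]],[1,[0,0,0],[0,0,0]]]';python3 -m creep '[[1,[0,0,0],[0,0,0]],[1,[0,0,0],[0,0,0]],[1,[0,0,0],[0,0,0]]]'
python3 - <<'E'
from h import *
rep((454.5,66.5,150))
E
```

```text
clock: 22.37
tool_pos: [639.6, 108.8, 68.9]
tool_rot: [2.223, 2.215, 0.002]
force: [0.9, 0.6, -1.4]
width: 50.1
clock: 22.62
tool_pos: [639.6, 108.8, 68.9]
tool_rot: [2.223, 2.215, 0.003]
force: [0.1, -0.2, -0.6]
width: 50.4
t 22.62 pos [639.6 108.8  68.9] yaw -0.2 tilt [ 0.2 -0.1] F [ 0.1 -0.2 -0.6] w 50.4
shift cm tool: [ -4.3  -18.47  -8.17]
```

```bash
python3 -m creep '[[1,[0,0,-1],[0,0,0]],[1,[0,0,-2.5],[0,0,0]],[1,[0,0,-2.5],[0,0,0]],[1,[0,-0.5,-1.5],[0,0,0]],[1,[-0.6,-2,-0.5],[0,0,0]],[1,[-0.8,-3.3,0],[0,0,0]],[1,[-0.8,-3.5,0],[0,0,0]],[1,[-0.8,-3.5,0],[0,0,0]]]';python3 -m creep '[[1,[-0.6,-3,0],[0,0,0]],[1,[-0.3,-1.5,0],[0,0,0]],[1,[0,-0.3,0],[0,0,0]],[1,[0,0,0],[0,0,0]],[1,[0,0,0],[0,0,0]]]'
python3 - <<'E'
from h import *
rep((454.5,66.5,78.5))
see('side',['tumbler']);see('scene',['tumbler']);see('wrist',['tumbler','disc_1'])
E
```

```text
clock: 23.28
tool_pos: [511.4, 79.3, 156.0]
tool_rot: [2.221, 2.215, 0.006]
force: [0.6, 0.7, -0.3]
width: 49.9
clock: 23.7
tool_pos: [456.5, 69.2, 158.1]
tool_rot: [2.221, 2.213, 0.007]
force: [-0.1, 0.5, -1.8]
width: 50.2
t 23.7 pos [456.5  69.2 158.1] yaw -0.2 tilt [ 0.4 -0.1] F [-0.1  0.5 -1.8] w 50.2
shift cm tool: [-0.26 -0.25  7.96]
side tumbler [(0.97, [457.4, 69.0, 102.5]), (0.46, [646.4, 9.5, 12.4]), (0.37, [451.1, -22.0, 14.9])]
scene tumbler [(0.92, [458.1, 67.7, 99.9]), (0.64, [450.6, -24.4, 22.5])]
wrist tumbler [(0.95, [452.1, 68.8, 99.8])]
wrist disc_1 [(0.92, [456.6, 158.6, 16.8]), (0.6, [451.3, 68.2, 19.8])]
```

```bash
python3 -m creep '[[1,[-0.2,-0.2,1],[0.4,0,0]],[1,[0,0,2],[0,0,0]],[1,[0,0,2],[0,0,0]],[1,[0,0,1],[0,0,0]],[1,[0,0,0.4],[0,0,0]],[1,[0,0,0],[0,0,0]],[1,[0,0,0],[0,0,0]]]'
python3 - <<'E'
from h import *
rep((454.5,66.5,78))
E
```

```text
clock: 24.63
tool_pos: [454.2, 66.7, 88.2]
tool_rot: [-2.223, -2.217, 0.007]
force: [-0.3, -0.1, -1.8]
width: 50.5
t 24.63 pos [454.2  66.7  88.2] yaw -0.2 tilt [-0.3 -0.1] F [-0.3 -0.1 -1.8] w 50.5
shift cm tool: [-0.02  0.04  1.02]
```

```bash
python3 -m creep '[[1,[0,0,0.4],[0,0,0]],[1,[0,0,0.3],[0,0,0]],[1,[0,0,0],[0,0,0]]]'; python3 -m creep '[[1,[0,0,0.2],[0,0,0]],[1,[0,0,0],[0,0,0]]]';python3 -m creep '[[1,[0,0,0.2],[0,0,0]],[1,[0,0,0],[0,0,0]]]'
```

```text
clock: 24.88
tool_pos: [455.6, 66.7, 82.6]
tool_rot: [-2.225, -2.218, 0.004]
force: [-0.6, 0.7, -2.1]
width: 50.6
clock: 25.05
tool_pos: [456.4, 66.7, 81.3]
tool_rot: [2.224, 2.218, -0.002]
force: [-0.3, 0.3, -2.1]
width: 50.4
clock: 25.22
tool_pos: [456.9, 66.8, 79.8]
tool_rot: [2.223, 2.217, 0.0]
force: [-0.7, 0.6, -1.9]
width: 49.8
```

```bash
python3 -m creep '[[1,[0,-0.2,0.2],[0,0,0]],[1,[0,0,0],[0,0,0]]]'; python3 -m creep '[[1,[0,0,0.1],[0,0,0]]]'; python3 -m creep '[[1,[0,0,0.1],[0,0,0]]]'
```

```text
clock: 25.38
tool_pos: [455.2, 66.8, 78.0]
tool_rot: [2.223, 2.217, 0.001]
force: [-0.1, 0.3, -1.8]
width: 50.5
clock: 25.47
tool_pos: [455.6, 66.8, 77.6]
tool_rot: [2.222, 2.216, 0.002]
force: [-4.2, -1.0, 16.9]
width: 50.4
clock: 25.55
tool_pos: [455.7, 66.7, 77.6]
tool_rot: [2.222, 2.216, 0.002]
force: [-6.9, -1.7, 16.0]
width: 50.2
```

Contact at 77.6. Release.

```bash
python3 -m creep '[[1,[0,0,0],[0,0,0]],[0.5,[0,0,0],[0,0,0]],[0,[0,0,0],[0,0,0]],[-0.5,[0,0,0],[0,0,0]],[-1,[0,0,0],[0,0,0]],[-1,[0,0,0],[0,0,0]],[-1,[0,0,0],[0,0,0]],[-1,[0,0,0],[0,0,0]]]'
python3 - <<'E'
from h import *
rep((634,-213,190))
see('side',['tumbler']);see('scene',['tumbler','bowl'])
E
```

```text
clock: 26.22
tool_pos: [456.2, 66.7, 78.2]
tool_rot: [2.221, 2.216, 0.003]
force: [0.1, 0.6, 0.2]
width: 85.4
t 26.22 pos [456.2  66.7  78.2] yaw -0.2 tilt [ 0.2 -0.1] F [0.1 0.6 0.2] w 85.4
shift cm tool: [-27.94  17.9  -11.06]
side tumbler [(0.87, [458.1, 64.5, 22.1])]
scene tumbler [(0.87, [457.8, 65.9, 19.4])]
scene bowl [(0.98, [632.9, -213.2, 14.7]), (0.62, [441.8, -112.8, 19.6]), (0.6, [698.2, -386.3, -1.8]), (0.16, [449.2, -20.5, 23.2])]
```

```bash
python3 -m creep '[[-1,[0,0,-1],[0,0,0]],[-1,[0,0,-3],[0,0,0]],[-1,[0,0,-3.5],[0,0,0]],[-1,[0,0.5,-2.5],[0,0,0]],[-1,[-2,3,0],[0,0,0]],[-1,[-3.2,2.3,0],[0,0,0]],[-1,[-3.2,2.1,0],[0,0,0]],[-1,[-3.2,2.1,0],[0,0,0]]]';python3 -m creep '[[-1,[-3.5,2.1,0],[0,0,0]],[-1,[-3.5,2.1,0],[0,0,0]],[-1,[-3.5,2,0],[0,0,0]],[-1,[-3.5,1.2,0],[0,0,0]],[-1,[-1.8,0.5,0],[0,0,0]],[-1,[0,0,0],[0,0,0]],[-1,[0,0,0],[0,0,0]]]'
python3 - <<'E'
from h import *
rep((634,-213,46))
f,T=see('wrist',['bowl'])
cv2.imwrite("pics/w3.png",f["color"][:,:,::-1])
see('side',['bowl'])
E
```

```text
clock: 27.13
tool_pos: [556.3, -47.2, 189.8]
tool_rot: [2.21, 2.226, 0.007]
force: [-0.3, 0.0, 1.1]
width: 85.7
clock: 27.72
tool_pos: [641.5, -218.7, 196.7]
tool_rot: [2.211, 2.215, 0.011]
force: [0.5, 0.9, -0.3]
width: 85.1
t 27.72 pos [ 641.5 -218.7  196.7] yaw 0.1 tilt [ 0.8 -0.2] F [ 0.5  0.9 -0.3] w 85.1
shift cm tool: [ 0.63 -0.95 15.06]
wrist bowl [(0.93, [636.9, -212.7, 12.3]), (0.82, [707.5, -388.8, -4.6])]
side bowl [(0.84, [702.1, -386.8, -2.1]), (0.63, [635.0, -213.6, 12.9])]
```

View pics/w3.png

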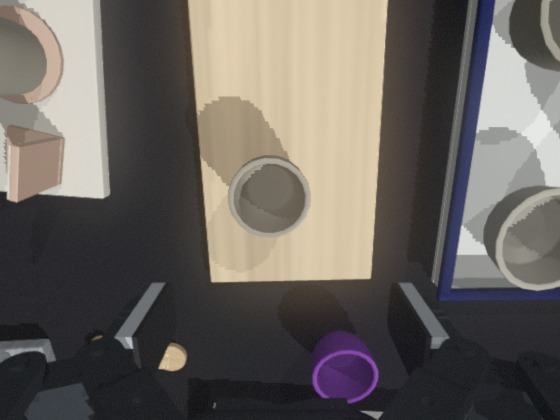

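The bowl is at (269,196), centred between the fingers in x; the purple bowl at (345,368) is well clear. Descending.

```bash
python3 -m creep '[[-1,[0.5,-0.6,1],[0.7,0.2,0]],[-1,[0,0,3],[0,0,0]],[-1,[0,0,3.5],[0,0,0]],[-1,[0,0,2.5],[0,0,0]],[-1,[0,0,1],[0,0,0]],[-1,[0,0,0],[0,0,0]],[-1,[0,0,0],[0,0,0]]]'
python3 - <<'E'
from h import *
rep((635,-213.5,47))
E
```

```text
clock: 28.5
tool_pos: [633.9, -201.0, 84.2]
tool_rot: [-2.205, -2.237, -0.002]
force: [0.8, -0.2, -0.2]
width: 85.4
t 28.5 pos [ 633.9 -201.    84.2] yaw 0.8 tilt [0.  0.1] F [ 0.8 -0.2 -0.2] w 85.4
shift cm tool: [-1.25  0.09  3.72]
```

```bash
python3 -m creep '[[-1,[-1,0,0.4],[0,0,0.7]],[-1,[0,0,0.8],[0,0,0]],[-1,[0,0,0.6],[0,0,0]],[-1,[0,0,0],[0,0,0]],[-1,[0,0,0],[0,0,0]]]'
python3 - <<'E'
from h import *
rep((635,-213.5,47))
E
```

```text
clock: 28.92
tool_pos: [637.3, -212.9, 70.8]
tool_rot: [2.215, 2.218, 0.006]
force: [0.7, -0.9, 0.1]
width: 85.3
t 28.92 pos [ 637.3 -212.9   70.8] yaw 0.1 tilt [ 0.4 -0.1] F [ 0.7 -0.9  0.1] w 85.3
shift cm tool: [-0.06 -0.25  2.38]
```

```bash
python3 -m creep '[[-1,[0,-0.3,0.8],[0.4,0,0]],[-1,[0,0,0.8],[0,0,0]],[-1,[0,0,0.5],[0,0,0]],[-1,[0,0,0],[0,0,0]],[-1,[0,0,0],[0,0,0]]]'
python3 - <<'E'
from h import *
rep((635,-213.5,47))
E
```

```text
clock: 29.33
tool_pos: [634.9, -213.5, 48.9]
tool_rot: [2.218, 2.22, -0.001]
force: [0.2, 0.2, -0.1]
width: 85.4
t 29.33 pos [ 634.9 -213.5   48.9] yaw 0.1 tilt [ 0.1 -0.2] F [ 0.2  0.2 -0.1] w 85.4
shift cm tool: [0.   0.01 0.19]
```

```bash
python3 -m creep '[[-1,[0,0,0.2],[0,0,0]],[-1,[0,0,0],[0,0,0]],[0,[0,0,0],[0,0,0]],[1,[0,0,0],[0,0,0]],[1,[0,0,0],[0,0,0]],[1,[0,0,0],[0,0,0]],[1,[0,0,0],[0,0,0]],[1,[0,0,0],[0,0,0]]]';python3 -m creep '[[1,[0,0,0],[0,0,0]],[1,[0,0,0],[0,0,0]],[1,[0,0,0],[0,0,0]]]'
python3 - <<'E'
from h import *
rep((455,157.5,190))
E
```

```text
clock: 30.0
tool_pos: [635.5, -213.6, 47.9]
tool_rot: [2.216, 2.22, -0.0]
force: [0.6, -0.3, -0.9]
width: 60.3
clock: 30.25
tool_pos: [635.3, -213.5, 47.5]
tool_rot: [2.217, 2.22, -0.001]
force: [-0.7, -0.8, -1.1]
width: 59.8
t 30.25 pos [ 635.3 -213.5   47.5] yaw 0.1 tilt [ 0.2 -0.2] F [-0.7 -0.8 -1.1] w 59.8
shift cm tool: [ 37.08 -17.93 -14.42]
```

```bash
python3 -m creep '[[1,[0,0,-1],[0,0,0]],[1,[0,0,-3],[0,0,0]],[1,[0,0,-3.5],[0,0,0]],[1,[0,0,-3.5],[0,0,0]],[1,[1,-0.5,-2],[0,0,0]],[1,[2.5,-1.2,0],[0,0,0]],[1,[3.5,-1.7,0],[0,0,0]],[1,[3.5,-1.7,0],[0,0,0]]]';python3 -m creep '[[1,[3.5,-1.7,0],[0,0,0]],[1,[3.5,-1.7,0],[0,0,0]],[1,[3.5,-1.7,0],[0,0,0]],[1,[3.5,-1.7,0],[0,0,0]],[1,[3.5,-1.7,0],[0,0,0]],[1,[2.5,-1.2,0],[0,0,0]],[1,[0,0,0],[0,0,0]],[1,[0,0,0],[0,0,0]]]'
python3 - <<'E'
from h import *
rep((455,157.5,150))
E
```

```text
clock: 30.92
tool_pos: [583.5, -111.7, 187.3]
tool_rot: [2.224, 2.21, -0.0]
force: [-0.1, 0.4, -0.6]
width: 60.1
clock: 31.58
tool_pos: [480.5, 102.8, 194.3]
tool_rot: [2.215, 2.209, 0.015]
force: [-0.1, -0.5, 0.0]
width: 59.7
t 31.58 pos [480.5 102.8 194.3] yaw -0.2 tilt [ 0.9 -0.1] F [-0.1 -0.5  0. ] w 59.7
shift cm tool: [ 5.48 -2.63  4.38]
```

```bash
python3 -m creep '[[1,[2,-0.8,0.5],[0.8,0,0]],[1,[2,-1,0.5],[0,0,0]],[1,[1.2,-0.7,1],[0,0,0]],[1,[0,0,1],[0,0,0]],[1,[0,0,0],[0,0,0]],[1,[0,0,0],[0,0,0]]]'
python3 - <<'E'
from h import *
rep((455,157.5,57))
see('side',['bowl','cone_pack']);see('scene',['bowl','cone_pack']);see('wrist',['bowl','disc_1','cone_pack'])
E
```

```text
clock: 32.08
tool_pos: [458.9, 153.2, 167.4]
tool_rot: [2.222, 2.21, 0.006]
force: [-0.3, -0.2, -1.1]
width: 60.1
t 32.08 pos [458.9 153.2 167.4] yaw -0.3 tilt [ 0.5 -0.2] F [-0.3 -0.2 -1.1] w 60.1
shift cm tool: [ 0.46 -0.48 11.03]
side bowl [(0.78, [702.7, -387.5, -0.3]), (0.73, [460.8, 151.8, 132.1])]
side cone_pack [(0.98, [468.1, 225.3, 15.4])]
scene bowl [(0.89, [698.9, -382.1, -0.3]), (0.73, [456.2, 154.8, 129.1])]
scene cone_pack [(0.57, [467.0, 226.5, 18.5])]
wrist bowl [(0.76, [464.0, 154.6, 131.6])]
wrist disc_1 [(0.7, [455.5, 157.0, 18.0])]
wrist cone_pack [(0.83, [465.2, 226.5, 14.4])]
```

```bash
python3 -m creep '[[1,[0.3,-0.4,1],[0.4,0,0]],[1,[0,0,2],[0,0,0]],[1,[0,0,2.5],[0,0,0]],[1,[0,0,2],[0,0,0]],[1,[0,0,1],[0,0,0]],[1,[0,0,0],[0,0,0]],[1,[0,0,0],[0,0,0]]]'
python3 - <<'E'
from h import *
rep((455,157.5,57))
E
```

```text
clock: 33.17
tool_pos: [453.9, 158.2, 78.0]
tool_rot: [2.225, 2.214, 0.0]
force: [0.3, 1.3, -1.6]
width: 60.0
t 33.17 pos [453.9 158.2  78. ] yaw -0.3 tilt [ 0.1 -0.1] F [ 0.3  1.3 -1.6] w 60.0
shift cm tool: [-0.07  0.11  2.1 ]
```

```bash
python3 -m creep '[[1,[0,0,0.5],[0,0,0]],[1,[0,0,0.6],[0,0,0]],[1,[0,0,0.3],[0,0,0]],[1,[0,0,0],[0,0,0]],[1,[0,0,0],[0,0,0]]]'; python3 -m creep '[[1,[0,0,0.2],[0,0,0]],[1,[0,0,0],[0,0,0]]]'; python3 -m creep '[[1,[0,0,0.2],[0,0,0]],[1,[0,0,0],[0,0,0]]]'
```

```text
clock: 33.58
tool_pos: [456.2, 158.9, 66.0]
tool_rot: [2.223, 2.213, 0.007]
force: [0.1, -0.1, -1.1]
width: 60.2
clock: 33.75
tool_pos: [456.9, 159.1, 64.8]
tool_rot: [2.223, 2.212, 0.009]
force: [-0.6, 0.0, -1.7]
width: 59.9
clock: 33.92
tool_pos: [457.4, 159.2, 63.1]
tool_rot: [2.222, 2.212, 0.01]
force: [-0.0, 0.8, -1.3]
width: 60.3
```

```bash
python3 -m creep '[[1,[-0.1,-0.2,0.3],[0.6,0,0]],[1,[0,0,0],[0,0,0]]]'; python3 -m creep '[[1,[0,0,0.2],[0,0,0]],[1,[0,0,0],[0,0,0]]]'; python3 -m creep '[[1,[0,0,0.1],[0,0,0]],[1,[0,0,0],[0,0,0]]]'
```

```text
clock: 34.08
tool_pos: [455.4, 158.2, 60.1]
tool_rot: [-2.225, -2.215, 0.002]
force: [-1.4, 0.3, 0.1]
width: 60.2
clock: 34.25
tool_pos: [455.3, 158.1, 57.8]
tool_rot: [-2.225, -2.215, 0.002]
force: [0.1, 0.4, -1.0]
width: 59.9
clock: 34.42
tool_pos: [455.2, 158.0, 56.5]
tool_rot: [-2.225, -2.215, 0.003]
force: [-0.0, 0.3, -0.8]
width: 59.9
```

```bash
python3 -m creep '[[1,[0,0,0.1],[0,0,0]]]'; python3 -m creep '[[1,[0,0,0],[0,0,0]]]'
```

```text
clock: 34.5
tool_pos: [455.4, 158.2, 56.1]
tool_rot: [-2.225, -2.215, 0.002]
force: [-8.9, -1.4, 21.0]
width: 60.1
clock: 34.58
tool_pos: [455.6, 158.2, 56.4]
tool_rot: [-2.225, -2.215, 0.002]
force: [-0.6, -1.0, -1.2]
width: 60.2
```

Contact at 56.1, as predicted. Release and rise.

```bash
python3 -m creep '[[0.5,[0,0,0],[0,0,0]],[0,[0,0,0],[0,0,0]],[-0.5,[0,0,0],[0,0,0]],[-1,[0,0,0],[0,0,0]],[-1,[0,0,0],[0,0,0]],[-1,[0,0,0],[0,0,0]],[-1,[0,0,0],[0,0,0]],[-1,[0,0,0],[0,0,0]]]'; python3 -m creep '[[-1,[0,0,-1],[0,0,0]],[-1,[0,0,-3],[0,0,0]],[-1,[0,0,-3.5],[0,0,0]],[-1,[0,0,-3.5],[0,0,0]],[-1,[0,0,-3.5],[0,0,0]],[-1,[0,0,-3],[0,0,0]],[-1,[0,0,0],[0,0,0]]]'
python3 - <<'E'
from h import *
rep()
f,T=see('side',['bottle','jar','tumbler','bowl','disc_1','cone_pack','pumpkin'])
cv2.imwrite("pics/s3.png",f["color"][:,:,::-1])
f,T=see('scene',['bottle','jar','tumbler','bowl','disc_1'])
cv2.imwrite("pics/sc3.png",f["color"][:,:,::-1])
E
```

```text
clock: 35.25
tool_pos: [456.1, 158.4, 56.7]
tool_rot: [-2.226, -2.215, 0.0]
force: [0.4, -0.6, -1.0]
width: 85.4
clock: 35.83
tool_pos: [452.8, 157.4, 240.4]
tool_rot: [-2.223, -2.213, 0.01]
force: [0.3, 0.5, 0.8]
width: 85.5
t 35.83 pos [452.8 157.4 240.4] yaw -0.3 tilt [-0.5 -0. ] F [0.3 0.5 0.8] w 85.5
side bottle [(0.91, [505.0, 330.9, 2.6])]
side jar [(0.91, [453.1, -22.9, 19.4])]
side tumbler [(0.91, [456.3, 64.5, 19.8])]
side bowl [(0.85, [457.3, 160.8, 21.0]), (0.67, [703.9, -387.9, -1.7])]
side disc_1 [(0.84, [450.8, 65.3, 13.5]), (0.75, [456.3, 154.1, 16.9]), (0.57, [451.6, -21.1, 14.9])]
side cone_pack [(0.96, [469.2, 224.2, 14.2])]
side pumpkin [(0.53, [647.4, 6.8, 11.4])]
scene bottle [(0.63, [441.5, -110.9, 21.9]), (0.56, [503.6, 328.2, -3.1])]
scene jar [(0.75, [450.5, -24.2, 20.0])]
scene tumbler [(0.62, [456.8, 63.6, 22.1])]
scene bowl [(0.73, [456.3, 158.8, 22.4]), (0.6, [701.6, -384.5, -1.3]), (0.53, [647.3, 4.8, 9.8])]
scene disc_1 [(0.61, [457.1, 157.5, 15.4]), (0.6, [443.2, -109.2, 12.9]), (0.54, [452.6, 68.1, 14.4])]
```

View pics/s3.png

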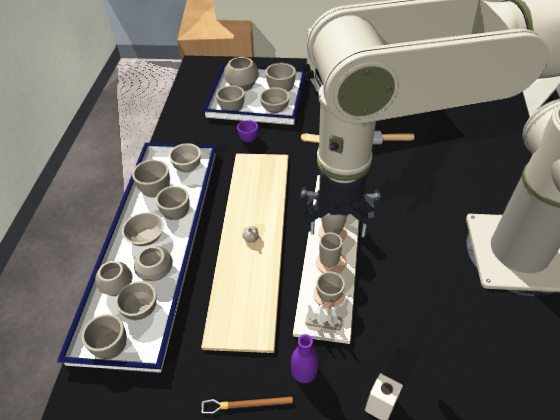

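View pics/sc3.png

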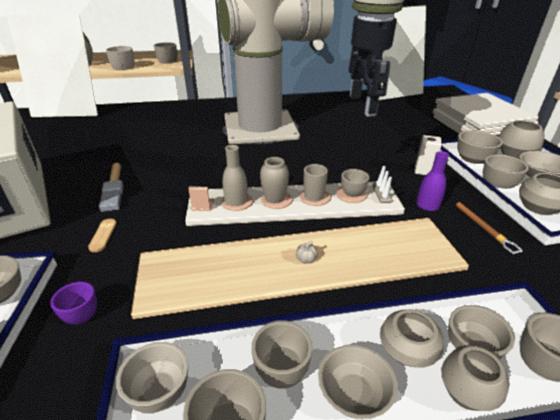

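The order beside the cones is bowl (355,183), tumbler (315,182), jar (274,181), bottle (234,178). All are upright on their discs, the cone pack and pumpkin are unmoved, and the gripper is clear. Estimates put every pot within about 6 mm of centre, so I hand in.

```bash
python3 -c "
from rig import env
print(env.hand_in())"
```

```text
the job is handed in; nothing more can be done
None
```

All four pots are on the kiln shelf in height order: bowl beside the cone pack, then tumbler, jar, and bottle at the far end. I gripped each one across the row, lowered it until the wrist force showed contact, and released it. The job was handed in at about 36 s; no verdict came back.

**Placement:** In the last pictures all pots stood upright and free, with their undersides about 19–22 mm up, level with the disc tops. The position estimates put each pot within about 6 mm of its disc's centre, against the 12 mm limit. The bottle looks 4–5 mm off and the tumbler about 3–6 mm.

**Cone pack and pumpkin:** Both were found at their starting places, within detector noise of about 3 mm.

**Checks that were weaker:**
- The last side view did not find the bottle because the arm hid it. Its position rests on the last scene view and on side and wrist looks taken just after it was set down.
- Set-down showed brief pushes of 16–36 N on the wrist, well under the 120 N limit.

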